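# Screw the pump head onto the bottle and tip-test it

### The job

The black pump head sits loose on top of the bottle's thread: turn it back anticlockwise (seen from above; its spout is easily pushed round) until it clicks down into the start of the thread, then turn it clockwise until it is screwed fully home. Then tip the closed bottle over to 45 degrees in its cradle, which has a lever with a red ball, keep it there for a second, and bring it fully upright again. Leave the pink cup, the white bottle and the white carton where they are.

Things in the scene. Friction and masses are not known exactly. Their poses are not given: they have to be found in the camera images.
- stand: Tipping stand fixed on the table: dark steel base 150 x 150 x 12 mm, two aluminium cheeks 110 mm tall. Origin on the table at the base's centre, z up. The axle of its swinging cradle runs along the stand's y axis, 90 mm up. The cradle holds an amber bottle (68 mm across) with a black pump head; upright, its axis passes through this origin. The lever is on the stand's +y side.
- cradle (a joint): Tilt of cradle, bottle, pump and lever together about the axle, rad. 0 = upright (hard stop); grows as the top leans towards the stand's +x; other stop at 1.2. 45 degrees = 0.785. Stiff friction hinge (0.6 N m): stays where it is left; about 7 N at the ball moves it.
- pump (a joint): Turn of the pump head about the bottle's axis, rad, clockwise from above positive. 0 = spout along the stand's +x; 1.57 = along its -y. Turns easily (0.02 N m). Starts at 0.65 to 1.1, loose on the thread's crest: turning clockwise from there only jams. The unseen thread start lies between -0.15 and 0.35, different each time. Screwed home it stops hard about 1.4 beyond the start (1.25 to 1.8).
- pump_rise (a joint): Height of the pump head above home, m: 0.0135 loose on the crest. Backed a little past the thread start it drops by its own weight to 0.006 (the click); behind the start are 0.85 rad of free turn, then a stop. Turned clockwise from there it falls evenly to 0 over 1.4 rad. Below 0.0015 counts as home.
- spout (a point): On the centre line of the pump's spout, 38 mm out from the bottle's axis; x points out along the spout. The spout is a level black bar 11 mm wide, 10 mm high, its end 52 mm from the axis; the pump button (radius 15 mm) stands 8 mm above this point. Upright, it is 208 mm above the table when home, 221 mm loose. The collar (radius 20 mm) lies 25 mm lower.
- lever_ball (a point): Centre of the red ball (diameter 28 mm) on the cradle's lever, moving with the cradle: 88 mm to the stand's +y side of the bottle's axis and 85 mm from the axle; 175 mm above the table when upright. Below it is a 10 mm steel rod running to the axle. It can be pushed from either side or straddled by open fingers.
- pink_cup_mid (a point): Bystander: centre (42 mm up) of a pink cup, 72 mm across, 85 mm tall. Leave alone.
- white_bottle_mid (a point): Bystander: centre (62 mm up) of a white bottle, 42 mm across, 125 mm tall. Leave alone.
- soap_carton_mid (a point): Bystander: centre (22 mm up) of a white carton 60 x 90 x 45 mm. Leave alone.
Not all that is in view belongs to the job. What is meant by the stand is not green or purple, and is the smaller of those in its own colour.

How it is judged:
On the way, in this order (a step that is already met when the one before it is completed fails the run):
1. the pump head, backed off with the bottle upright, has dropped into the thread start (less than 9 mm above home) (value of joint pump_rise below 0.009 m and value of joint cradle below 0.15 rad), for 0.1 s.
2. the pump head is screwed fully home (less than 1.5 mm above home) with the bottle still upright (value of joint pump_rise below 0.0015 m and value of joint cradle below 0.15 rad), for 0.2 s.
3. the closed bottle is held tipped at 45 degrees, give or take 8 (0.645 to 0.925 rad) (value of joint pump_rise below 0.0015 m and value of joint cradle between 0.645 and 0.925 rad), for 0.5 s.
At the end, for the whole second after the job is handed in: The bottle is upright again (tilt below 0.06 rad) and at rest, the pump head is still screwed fully home (less than 1.5 mm above home), and cup, white bottle and carton are within 30 mm of where they began (value of joint pump_rise below 0.0015 m and value of joint cradle between -0.06 and 0.06 rad and velocity of joint pump between -0.05 and 0.05 rad/s and velocity of joint cradle between -0.05 and 0.05 rad/s and distance of each of pink_cup_mid, white_bottle_mid, soap_carton_mid from where it was at the start of the episode below 0.03 m); the robot touches nothing.
It fails at once if the pink cup is shifted by more than 30 mm or knocked over (distance of pink_cup_mid from where it was at the start of the episode above 0.03 m or angle between pink_cup_mid's own z axis and vertical above 0.5 rad).
It fails at once if the white bottle is shifted by more than 30 mm or knocked over (distance of white_bottle_mid from where it was at the start of the episode above 0.03 m or angle between white_bottle_mid's own z axis and vertical above 0.5 rad).
It fails at once if the soap carton is shifted by more than 30 mm or knocked over (distance of soap_carton_mid from where it was at the start of the episode above 0.03 m or angle between soap_carton_mid's own z axis and vertical above 0.5 rad).
It also fails if it takes over 72 s, if anything falls off the work surface, if the arm or the gripper's body presses on something with over 40 N, if the wrist force passes 120 N, or if a joint passes its speed limit or range.

### The arm

A 7-joint arm with a two-finger parallel gripper is mounted at the origin on the work surface. World frame = base frame: x ahead of the robot, y to its left, z up, the work surface at z = 0. Lengths are in m, angles in rad, forces in N, time in s.
With the tool pointing down it reaches from about 0.35 to 0.9 m from the base axis. Payload 7.2 kg.
Tool frame: the origin (TCP) lies at the very end of the fingers, on their centre line; the grasp point (between the pads) lies 19 mm behind it; z points along the fingers, y is the direction in which the jaws open and shut (so a half turn about z gives the same grasp; the last joint's range is limited). The gripper opens to 88 mm and grips with 3 to 60 N. Pads are 20 mm wide; open, the fingers measure 115 mm over their backs; the gripper's body (75 mm by 178 mm) begins 61 mm behind the grasp point.
Start: joints at [-1.347, 0.411, -0.013, 1.596, 0.006, 1.134, -0.082], TCP at [0.18, 0.599, 0.223] pointing down, gripper open.
Joint ranges: [-2.95, 2.95], [-0.29, 1.99], [-1.47, 1.44], [0.14, 2.54], [-1.03, 4.17], [0.13, 1.85], [-2.86, 2.86]. Speed limits (rad/s): [2.39, 2.39, 3.01, 3.01, 3.14, 3.14, 3.14].

### API

Orientations are given as a unit quaternion [w, x, y, z].
In Python, from rig import ctrl, optics gives the robot as it stands.
- The arm moves only by the tool servo_tool, never from a script. Its argument "steps" is a list of rows, each a list of 3 entries, a list of its own where there are three numbers: the shift along the tool's x, y, z in m, then the turn, a rotation vector about the tool's x, y, z in degrees, then the closure in counts, from 0 (fully open) to 255 (shut). In form: [[[tx, ty, tz], [rx, ry, rz], fingers], ...]. A call has 1 to 12 rows; each row is the pose to reach, as a shift and turn from the pose commanded when the call began, along the tool's axes at that moment; what a row does not reach only later rows make up. A row lasts 1/8 s, in which the tool goes at most 62.5 mm and 10.7 degrees, less where a joint would pass 70% of its speed; a pose out of reach is approached as far as the arm can. A call with a gripper value outside its range is refused whole. The fingers move at their own pace and stop on an object; "force" is the grip in N (left out, the last holds). Time passes only in rows, so rows that repeat a pose let the fingers close. It gives the time, the measured TCP pose, the force and the opening at its end, in the units of the state.
- ctrl.read_state(): the state, without advancing time (a new reading comes with each control period).
- optics.grab_frame(name): name is "side" or "top"; returns (picture, depth): 480x640x3 uint8, red, green, blue; 480x640 float32, m along the optical axis (not along the pixel's ray), 0 where there is no reading.
- optics.calibration(name): a dict with "intrinsics" (3x3 intrinsics, pixels), "camera_from_world" (4x4, takes a point from world to camera coordinates). Camera axes: x right, y up, looking along -z (the intrinsics and any distortion apply to the point x, -y, -z); pixel columns grow to the right and rows downward; lengths in m; the calibration is good to about 2 mm. A picture is of the moment at which its call begins. calibration takes no time and is no camera call.
- ctrl.sign_off(): hands the job in, once; it reports no verdict.
The state is a dict: "clock": time; "qpos": joint angles; "dq": joint speeds; "effort": joint torques, N m; "position": TCP position; "tcp_rot": TCP orientation; "ft_force": force on the tool from outside, world axes, zero at the start; "ft_torque": the same for the moment, N m; "grip_width": opening from 0.0 (shut) to 1.0 (fully open).
Only numpy, scipy, OpenCV 4.12 (cv2) and the standard library are available. Lean on these libraries where they do the work, as an engineer would, in place of code of your own. Each camera call takes 0.05 s, during which the arm holds its last target. There are 200 camera calls.

## Working session

There is one attempt and no reset: what is moved stays moved. The work goes in short steps, Python scripts to look and compute and a tool call to move; the robot and the scene stay as the last step left them, time stands still between calls to the robot, and variables do not carry over. Pictures are saved under pics/ and viewed, about 8 in all and at most 12, crops included, and the job is handed in when it is done.

Besides the shell and the picture viewer there is one more tool, called after "Call:" as name([rows], argument=value, ...), one row to a line, values as JSON. servo_tool: Moves the arm, as the interface text tells. Its arguments: {"type":"object","properties":{"steps":{"type":"array","items":{"type":"array"}},"force":{"type":"number"}},"required":["steps"]}

```bash
mkdir -p pics
cat > h.py <<'E'
import numpy as np, cv2
from rig import ctrl, optics
def cal(n):
    c=optics.calibration(n); return np.array(c["intrinsics"]),np.array(c["camera_from_world"]),c
def shot(n,fn,crop=None,s=1):
    im,d=optics.grab_frame(n); np.savez('pics/last_%s.npz'%n,im=im,d=d)
    o=im[:,:,::-1]
    if crop: x0,y0,x1,y1=crop; o=o[y0:y1,x0:x1]
    cv2.imwrite('pics/'+fn,cv2.resize(o,None,fx=s,fy=s,interpolation=cv2.INTER_CUBIC)); return im,d
def w(n,u,v,d):
    K,T,_=cal(n); p=np.linalg.inv(K)@[u,v,1]*d; return (np.linalg.inv(T)@[p[0],-p[1],-p[2],1])[:3]
def px(n,P):
    K,T,_=cal(n); p=T@np.r_[P,1]; q=K@[p[0],-p[1],-p[2]]; return q[:2]/q[2]
def onz(n,u,v,z):
    a=w(n,u,v,.1);b=w(n,u,v,1.); return a+(b-a)*(z-a[2])/(b[2]-a[2])
E
python3 - <<'E'
from h import *
shot('top','t1.png');shot('side','s1.png')
for n in('top','side'):print(cal(n)[2])
print(ctrl.read_state())
E
```

```text
{'intrinsics': array([[533.22333674,   0.        , 327.51803102],
       [  0.        , 533.22333674, 233.81353226],
       [  0.        ,   0.        ,   1.        ]]), 'camera_from_world': array([[-0.01416403, -0.99986985, -0.00772391, -0.06757698],
       [ 0.99955921, -0.01436035,  0.02598386, -0.52027375],
       [-0.0260914 , -0.00735247,  0.99963252, -1.17122706],
       [ 0.        ,  0.        ,  0.        ,  1.        ]])}
{'intrinsics': array([[566.96628117,   0.        , 317.21319699],
       [  0.        , 566.96628117, 227.17166714],
       [  0.        ,   0.        ,   1.        ]]), 'camera_from_world': array([[ 0.7084263 , -0.70542634, -0.02249126, -0.40794448],
       [ 0.40004197,  0.37508152,  0.8362298 , -0.32404795],
       [-0.58146247, -0.60140463,  0.54791775, -1.07986876],
       [ 0.        ,  0.        ,  0.        ,  1.        ]])}
{'clock': 0.1, 'qpos': array([-1.34721166,  0.41181173, -0.01274307,  1.59696175,  0.00561619,
        1.13431635, -0.08220542]), 'dq': array([ 0.00065322, -0.0022089 ,  0.00014975, -0.00405753,  0.00034148,
       -0.00135405,  0.00089336]), 'effort': array([ 3.52361458e-03, -5.89096820e+01,  6.44421391e-01, -2.91710097e+01,
       -5.37283206e-02,  1.44923909e-02,  3.65307903e-05]), 'position': array([0.17967981, 0.5981291 , 0.22189755]), 'tcp_rot': array([-5.36635106e-05,  1.45348533e-01,  9.89380245e-01, -7.28713770e-04]), 'ft_force': array([-0.42156699,  0.04576874,  0.60333734]), 'ft_torque': array([0.0044712 , 0.04565129, 0.02147554]), 'grip_width': 1.0005454460011052}
```

View pics/t1.png

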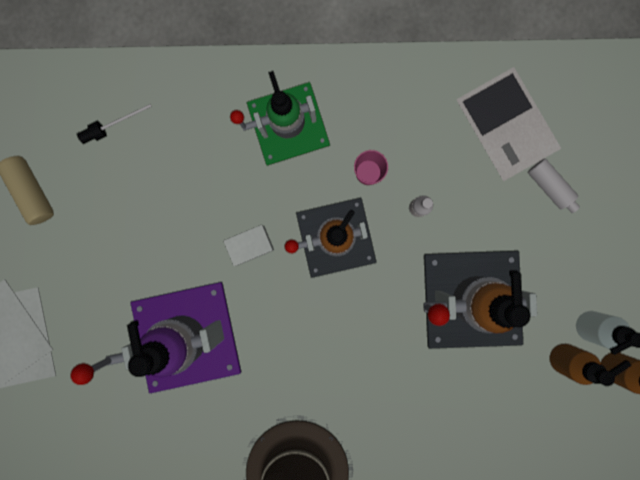

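View pics/s1.png

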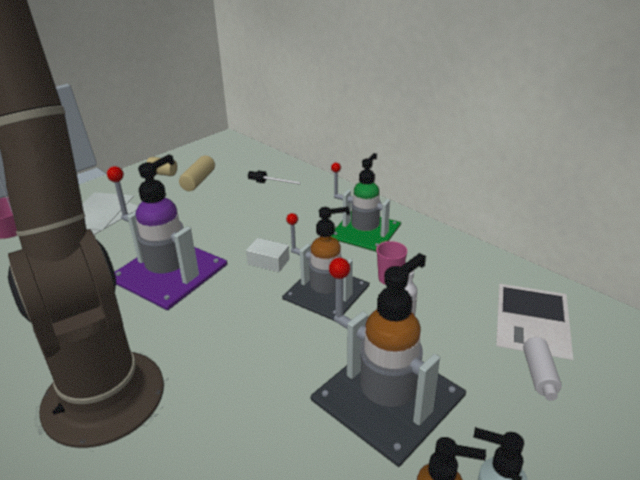

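The top view shows the target, the small dark stand with the amber bottle. Its base corners are near (297,212), (362,198), (376,262) and (311,277), with the red ball at (292,246), the button at (337,236) and the spout tip at about (351,213). Carton is at (248,245), cup at (370,167), white bottle at (421,206).

Run:
```python
from h import *
z=np.load('pics/last_top.npz');im,d=z['im'],z['d']
C=[onz('top',u,v,.012) for u,v in[(297,212),(362,198),(376,262),(311,277)]];c=np.mean(C,0);print('centre',c)
ex=(C[0]+C[1]-C[2]-C[3])[:2];ey=(C[0]+C[3]-C[1]-C[2])[:2];print('yaw',np.degrees(np.arctan2(ex[1],ex[0])),np.degrees(np.arctan2(-ey[0],ey[1])),np.linalg.norm(ex)/2)
hsv=cv2.cvtColor(im,cv2.COLOR_RGB2HSV);m=((hsv[...,0]<6)|(hsv[...,0]>174))&(hsv[...,1]>180)&(hsv[...,2]>90);m[:,:270]=0;m[:,310:]=0;m[:200]=0;m[300:]=0
v,u=np.nonzero(m);print('ball',u.mean(),v.mean(),onz('top',u.mean(),v.mean(),.175),d[int(v.mean()),int(u.mean())])
print('button',onz('top',337,236,.229),w('top',337,236,d[236,337]));print('tip',onz('top',351,213,.226),w('top',349,217,d[217,349]))
for n,p,h in[('cup',(370,167),.06),('wb',(421,206),.1),('carton',(248,245),.045)]:print(n,onz('top',*p,h))
shot('top','t2.png',(230,140,450,300),3.6)
# side check: ball
z=np.load('pics/last_side.npz');print(w('side',292,219,z['d'][219,292]))
```

```text
centre [ 0.51139273 -0.09463114  0.012     ]
yaw 11.40790841889792 11.75632326761945 0.145068486605259
ball 291.14150943396226 246.69811320754718 [ 0.49145938 -0.00705234  0.175     ] 0.99371123
button [ 0.50928891 -0.09355209  0.229     ] [ 0.50924642 -0.09353183  0.23095398]
tip [ 0.55035492 -0.11935643  0.226     ] [ 0.5433279  -0.11572253  0.22389149]
cup [ 0.6578414  -0.16718274  0.06      ]
wb [ 0.57065201 -0.26654196  0.1       ]
carton [0.49677429 0.09504201 0.045     ]
[ 0.48673629 -0.01638849  0.18359944]
```

View pics/t2.png

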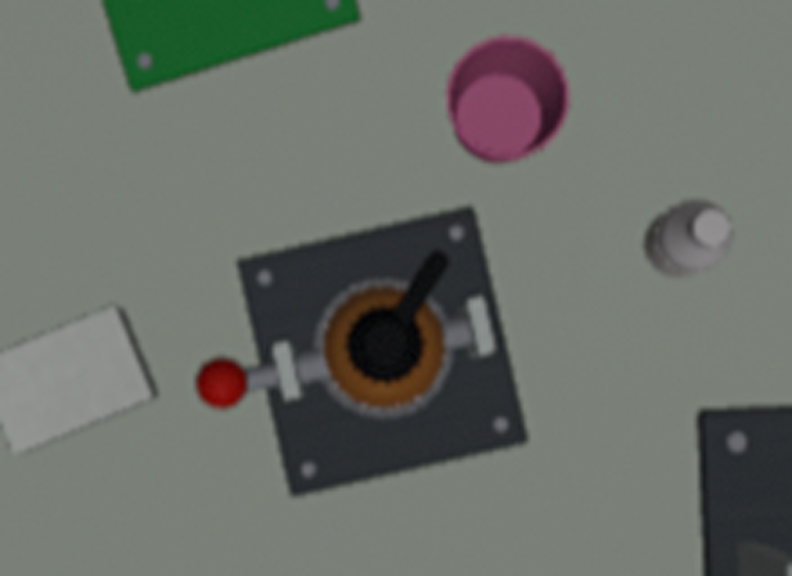

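The crop confirms the geometry. The spout points about 44° clockwise of the stand's +x, so the pump is at about 0.77. Next I check obstacle heights on the way over.

```bash
cat >> h.py <<'E'
from scipy.spatial.transform import Rotation as R
def rel(P,yaw):
    """shift/turn (tool axes) to world TCP P, pointing down, tool +y at world yaw deg"""
    s=ctrl.read_state();q=s['tcp_rot'];r=R.from_quat(np.r_[q[1:],q[0]])
    y=np.radians(yaw);t=R.from_matrix(np.c_[[np.sin(y),-np.cos(y),0],[np.cos(y),np.sin(y),0],[0,0,-1]])
    print('shift',np.round(r.inv().apply(np.array(P)-s['position']),4),'turn',np.round((r.inv()*t).as_rotvec(degrees=True),2),'pos',np.round(s['position'],4),'F',np.round(s['ft_force'],2),'M',np.round(s['ft_torque'],2),'t',s['clock'],'q',np.round(s['qpos'],2))
E
python3 - <<'E'
from h import *
z=np.load('pics/last_top.npz');d=z['d']
for u,v in[(140,362),(82,374),(135,330),(160,345),(280,103),(237,117)]:print(w('top',u,v,d[v,u]))
rel([.51,-.094,.31],-70); rel([.30,.52,.42],-70)
E
```

```text
[0.3036867  0.2365454  0.29752294]
[0.27670839 0.3502585  0.2608614 ]
[0.35597027 0.24613193 0.29339   ]
[0.31918784 0.2252315  0.22932697]
[0.75513453 0.00724785 0.21294616]
[0.73647117 0.09062234 0.18926695]Traceback (most recent call last):
  File "<stdin>", line 4, in <module>
  File "h.py", line 20, in rel
    y=np.radians(yaw);t=R.from_matrix(np.c_[[np.sin(y),-np.cos(y),0],[np.cos(y),np.sin(y),0],[0,0,-1]])
                        ~~~~~~~~~~~~~^^^^^^^^^^^^^^^^^^^^^^^^^^^^^^^^^^^^^^^^^^^^^^^^^^^^^^^^^^^^^^^^^^
  File "scipy/spatial/transform/_rotation.pyx", line 1143, in scipy.spatial.transform._rotation.Rotation.from_matrix
ValueError: Non-positive determinant (left-handed or null coordinate frame) in rotation matrix 0: [[-0.93969262  0.34202014  0.        ]
 [-0.34202014 -0.93969262  0.        ]
 [ 0.          0.         -1.        ]].
```

```bash
sed -i 's/\[np.sin(y),-np.cos(y),0\]/[-np.sin(y),np.cos(y),0]/' h.py
python3 - <<'E'
from h import *
rel([.26,.56,.40],40);rel([.46,.30,.40],0);rel([.51,-.094,.33],-74)
E
```

```text
shift [-0.0879 -0.0137 -0.178 ] turn [-6.000e-02  2.000e-02  3.328e+01] pos [0.1797 0.5982 0.222 ] F [-0.25 -0.18 -0.31] M [ 0.02  0.03 -0.02] t 0.15 q [-1.35  0.41 -0.01  1.6   0.01  1.13 -0.08]
shift [-0.3542 -0.2052 -0.1777] turn [-5.000e-02  5.000e-02  7.328e+01] pos [0.1797 0.5982 0.222 ] F [-0.25 -0.18 -0.31] M [ 0.02  0.03 -0.02] t 0.15 q [-1.35  0.41 -0.01  1.6   0.01  1.13 -0.08]
shift [-0.5154 -0.5681 -0.1073] turn [-2.0000e-02  9.0000e-02  1.4728e+02] pos [0.1797 0.5982 0.222 ] F [-0.25 -0.18 -0.31] M [ 0.02  0.03 -0.02] t 0.15 q [-1.35  0.41 -0.01  1.6   0.01  1.13 -0.08]
```

Call:
servo_tool([
  [[-0.03,-0.005,-0.06],[0,0,10],80],
  [[-0.06,-0.01,-0.12],[0,0,20],80],
  [[-0.09,-0.014,-0.178],[0,0,30],80],
  [[-0.14,-0.05,-0.178],[0,0,39],80],
  [[-0.19,-0.085,-0.178],[0,0,48],80],
  [[-0.24,-0.12,-0.178],[0,0,57],80],
  [[-0.29,-0.16,-0.178],[0,0,65],80],
  [[-0.354,-0.205,-0.178],[0,0,73],80],
  [[-0.38,-0.25,-0.17],[0,0,83],80],
  [[-0.4,-0.3,-0.16],[0,0,93],80],
  [[-0.42,-0.35,-0.15],[0,0,103],80],
  [[-0.44,-0.4,-0.14],[0,0,113],80],
], force=20)

```text
clock: 1.65
position: [0.4859, 0.087, 0.3622]
tcp_rot: [-0.0, 0.907, 0.422, 0.0]
ft_force: [1.0, 0.1, -0.0]
grip_width: 0.69
```

Run:
```python
from h import *
rel([.51,-.094,.30],-74);print(ctrl.read_state()['grip_width'])
```

```text
shift [-0.123   0.1349  0.0622] turn [-2.000e-02 -1.000e-02  3.394e+01] pos [0.4859 0.087  0.3622] F [ 1.    0.12 -0.03] M [-0.07  0.04 -0.03] t 1.65 q [-0.82  0.08  0.6   1.72 -0.05  1.36 -0.92]
0.6902234532022465
```

Call:
servo_tool([
  [[-0.03,0.034,0.015],[0,0,9],80],
  [[-0.06,0.067,0.03],[0,0,18],80],
  [[-0.09,0.1,0.045],[0,0,26],80],
  [[-0.123,0.135,0.062],[0,0,34],80],
  [[-0.123,0.135,0.062],[0,0,34],80],
  [[-0.123,0.135,0.062],[0,0,34],80],
])

```text
clock: 2.4
position: [0.5114, -0.0913, 0.3006]
tcp_rot: [-0.0, 0.99, 0.142, -0.0]
ft_force: [0.3, 0.2, 0.5]
grip_width: 0.683
```

Run:
```python
from h import *
rel([.51,-.094,.205],-74)
shot('side','s2.png',(230,130,450,330),3.5)
```

```text
shift [-0.0021  0.0022  0.0956] turn [-0.03  0.02  0.35] pos [ 0.5114 -0.0913  0.3006] F [0.27 0.19 0.48] M [-0.02  0.16  0.05] t 2.4 q [-0.59  0.19  0.79  1.78 -0.15  1.23 -1.04]
```

View pics/s2.png

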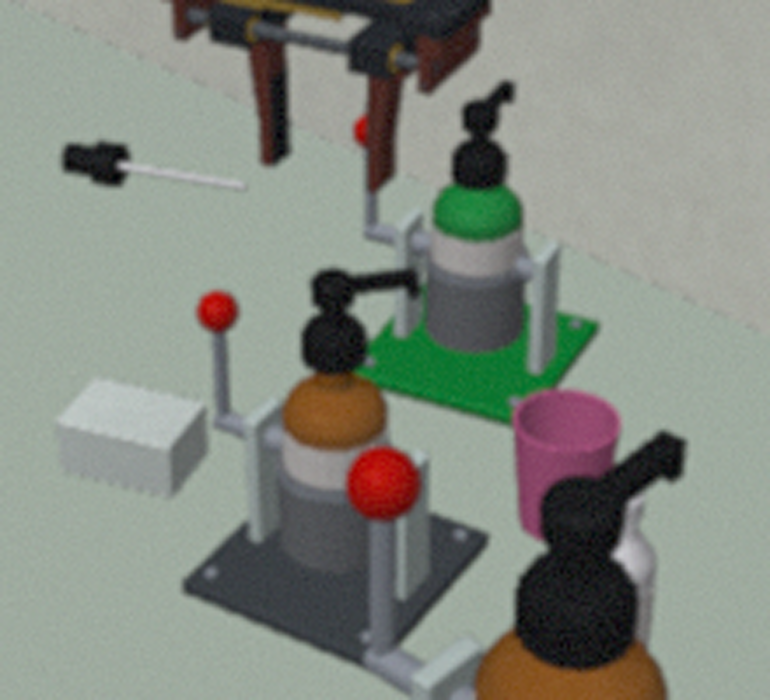

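Call:
servo_tool([
  [[-0.002,0.002,0.03],[0,0,0],80],
  [[-0.002,0.002,0.06],[0,0,0],80],
  [[-0.002,0.002,0.09],[0,0,0],80],
  [[-0.002,0.002,0.103],[0,0,0],80],
  [[-0.002,0.002,0.103],[0,0,0],80],
  [[-0.002,0.002,0.103],[0,0,0],80],
])

```text
clock: 3.2
position: [0.5108, -0.0943, 0.1987]
tcp_rot: [0.0, 0.99, 0.142, 0.001]
ft_force: [0.6, 0.1, 0.7]
grip_width: 0.686
```

Run:
```python
from h import *
rel([.51,-.094,.197],-74)
```

```text
shift [-0.0007 -0.0005  0.0017] turn [ 0.02 -0.09  0.32] pos [ 0.5108 -0.0943  0.1987] F [0.64 0.12 0.65] M [-0.04  0.2  -0.01] t 3.2 q [-0.52  0.3   0.76  1.92 -0.25  1.01 -0.94]
```

Call:
servo_tool([
  [[0,0,0],[0,0,-8],80],
  [[0,0,0],[0,0,-16],80],
  [[0,0,0],[0,0,-24],80],
  [[0,0,0],[0,0,-31],80],
  [[0,0,0],[0,0,-38],80],
  [[0,0,0],[0,0,-45],80],
  [[0,0,0],[0,0,-52],80],
  [[0,0,0],[0,0,-59],80],
  [[0,0,0],[0,0,-66],80],
  [[0,0,0],[0,0,-72],80],
  [[0,0,0],[0,0,-76],80],
  [[0,0,0],[0,0,-76],80],
])

```text
clock: 4.7
position: [0.5108, -0.0947, 0.1988]
tcp_rot: [0.001, 0.693, 0.721, 0.001]
ft_force: [0.1, -0.9, -0.1]
grip_width: 0.682
```

Run:
```python
from h import *
rel([.51,-.094,.197],3)
shot('side','s3.png',(260,160,390,270),6)
```

```text
shift [ 0.0007 -0.0008  0.0018] turn [ 0.13  0.01 -0.76] pos [ 0.5108 -0.0947  0.1988] F [ 0.07 -0.91 -0.06] M [-0.2  -0.09 -0.06] t 4.7 q [-0.31  0.27  0.49  1.91 -0.15  1.    0.28]
```

View pics/s3.png

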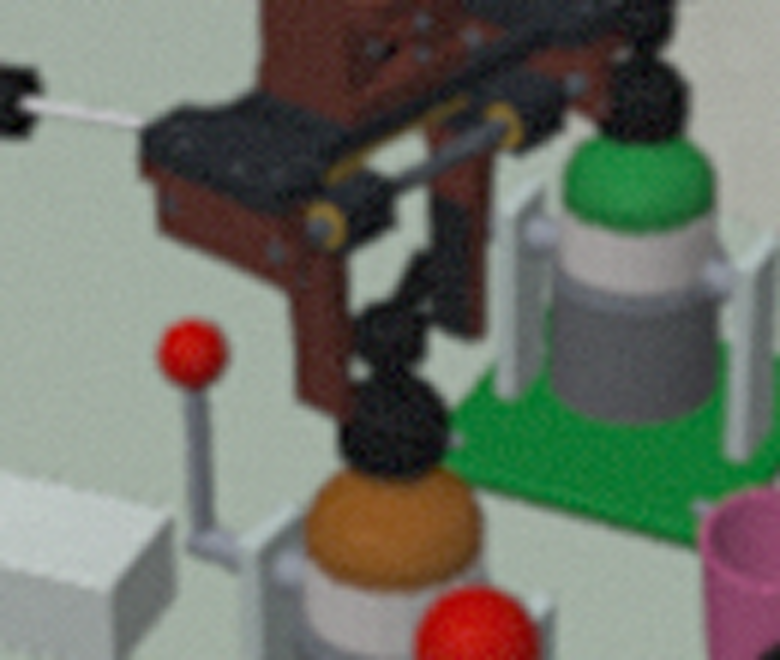

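The spout has swung round and the button top has gone from about row 208 to about row 211, which suggests the click. I check its height by depth.

Run:
```python
from h import *
z=np.load('pics/last_side.npz');d=z['d'];im=z['im'].astype(int)
for v in range(204,222):
  print(v,[(im[v,u].sum(),round(float(w('side',u,v,d[v,u])[2]),4)) for u in(323,325,327)])
print(px('side',[.51,-.094,.237]),px('side',[.51,-.094,.229]),px('side',[.51,-.094,.2215]),px('side',[.51,-.094,.216]))
```

```text
204 [(np.int64(503), 0.003), (np.int64(499), -0.0017), (np.int64(323), -0.0013)]
205 [(np.int64(493), -0.002), (np.int64(493), -0.0003), (np.int64(239), 0.2183)]
206 [(np.int64(501), -0.0012), (np.int64(463), 0.0009), (np.int64(161), 0.2177)]
207 [(np.int64(500), -0.0017), (np.int64(406), 0.0022), (np.int64(103), 0.2159)]
208 [(np.int64(485), 0.003), (np.int64(317), -0.0006), (np.int64(80), 0.2183)]
209 [(np.int64(408), -0.0035), (np.int64(213), 0.2177), (np.int64(76), 0.2188)]
210 [(np.int64(215), 0.2203), (np.int64(102), 0.2219), (np.int64(72), 0.2216)]
211 [(np.int64(73), 0.2221), (np.int64(67), 0.2228), (np.int64(77), 0.2214)]
212 [(np.int64(75), 0.2207), (np.int64(69), 0.2216), (np.int64(79), 0.2228)]
213 [(np.int64(85), 0.2246), (np.int64(83), 0.2217), (np.int64(90), 0.2228)]
214 [(np.int64(77), 0.2207), (np.int64(92), 0.2218), (np.int64(82), 0.2204)]
215 [(np.int64(120), 0.2215), (np.int64(109), 0.222), (np.int64(99), 0.2176)]
216 [(np.int64(97), 0.2181), (np.int64(99), 0.22), (np.int64(76), 0.2207)]
217 [(np.int64(73), 0.2156), (np.int64(70), 0.2182), (np.int64(90), 0.2169)]
218 [(np.int64(83), 0.2147), (np.int64(70), 0.2151), (np.int64(73), 0.2131)]
219 [(np.int64(69), 0.2125), (np.int64(78), 0.2134), (np.int64(67), 0.2127)]
220 [(np.int64(77), 0.2117), (np.int64(95), 0.2104), (np.int64(92), 0.2099)]
221 [(np.int64(67), 0.2074), (np.int64(94), 0.209), (np.int64(93), 0.2058)]
[324.04169467 206.731669  ] [324.10204472 209.98223639] [324.15822197 213.00804935] [324.1991744  215.21382457]
```

Button top is at 0.222 m against 0.2295 m when loose, so it has clicked in. Now lift, swing the finger to the other side of the spout, and lower again.

Call:
servo_tool([
  [[0,0,-0.02],[0,0,0],80],
  [[0,0,-0.045],[0,0,0],80],
  [[0,0,-0.045],[0,0,-10],80],
  [[0,0,-0.045],[0,0,-20],80],
  [[0,0,-0.045],[0,0,-30],80],
  [[0,0,-0.045],[0,0,-40],80],
  [[0,0,-0.045],[0,0,-50],80],
  [[0,0,-0.045],[0,0,-60],80],
  [[0,0,-0.045],[0,0,-70],80],
  [[0,0,-0.045],[0,0,-74],80],
  [[0,0,-0.045],[0,0,-74],80],
])

```text
clock: 6.12
position: [0.5101, -0.0944, 0.2429]
tcp_rot: [0.0, 0.12, 0.993, 0.0]
ft_force: [-0.5, -0.0, 0.1]
grip_width: 0.682
```

Run:
```python
from h import *
rel([.51,-.094,.196],76)
```

```text
shift [0.0002 0.0004 0.0469] turn [0.01 0.01 0.18] pos [ 0.5101 -0.0944  0.2429] F [-0.46 -0.04  0.1 ] M [ 0.03 -0.04 -0.  ] t 6.125 q [-0.17  0.21  0.31  1.84 -0.07  1.1   1.49]
```

Call:
servo_tool([
  [[0,0,0.025],[0,0,0],80],
  [[0,0,0.047],[0,0,0],80],
  [[0,0,0.047],[0,0,0],80],
  [[0,0,0.047],[0,0,8],80],
  [[0,0,0.047],[0,0,16],80],
  [[0,0,0.047],[0,0,24],80],
  [[0,0,0.047],[0,0,32],80],
  [[0,0,0.047],[0,0,40],80],
  [[0,0,0.047],[0,0,48],80],
  [[0,0,0.047],[0,0,56],80],
  [[0,0,0.047],[0,0,64],80],
  [[0,0,0.047],[0,0,72],80],
])

```text
clock: 7.62
position: [0.5106, -0.0941, 0.1968]
tcp_rot: [0.0, 0.682, 0.731, 0.001]
ft_force: [0.8, 1.0, 0.2]
grip_width: 0.685
```

Call:
servo_tool([
  [[0,0,0],[0,0,7],80],
  [[0,0,0],[0,0,13],80],
  [[0,0,0],[0,0,18],80],
  [[0,0,0],[0,0,22],80],
  [[0,0,0],[0,0,25],80],
  [[0,0,0],[0,0,25],80],
])

```text
clock: 8.38
position: [0.5106, -0.0942, 0.1966]
tcp_rot: [0.0, 0.823, 0.568, 0.001]
ft_force: [0.5, 0.9, 0.4]
grip_width: 0.688
```

Run:
```python
from h import *
rel([.51,-.094,.196],-24)
```

```text
shift [-0.     -0.0006  0.0006] turn [ 0.06 -0.05  3.26] pos [ 0.5106 -0.0942  0.1966] F [0.48 0.88 0.39] M [0.   0.06 0.05] t 8.375 q [-0.41  0.28  0.62  1.92 -0.19  1.   -0.07]
```

Finger at yaw -21. I go on in small turns, watching the force.

Call:
servo_tool([
  [[0,0,0],[0,0,3],80],
  [[0,0,0],[0,0,6],80],
  [[0,0,0],[0,0,9],80],
  [[0,0,0],[0,0,12],80],
  [[0,0,0],[0,0,12],80],
])

```text
clock: 9.0
position: [0.5106, -0.0939, 0.1962]
tcp_rot: [0.0, 0.877, 0.48, 0.001]
ft_force: [1.9, 2.5, -0.3]
grip_width: 0.685
```

Call:
servo_tool([
  [[0,0,0],[0,0,2],80],
  [[0,0,0],[0,0,4],80],
  [[0,0,0],[0,0,6],80],
  [[0,0,0],[0,0,6],80],
])

```text
clock: 9.5
position: [0.5115, -0.0932, 0.1962]
tcp_rot: [0.0, 0.901, 0.433, 0.001]
ft_force: [4.9, 4.8, 0.2]
grip_width: 0.688
```

Run:
```python
from h import *
rel([.51,-.094,.196],-39)
im,d=shot('top','x.png'); 
shot('side','s4.png',(260,160,390,270),6)
z=np.load('pics/last_side.npz');d=z['d']
print([round(float(w('side',u,v,d[v,u])[2]),4) for v in range(211,218) for u in(322,324,326)])
```

```text
shift [-0.0015 -0.0007  0.0002] turn [ 0.08 -0.14  0.31] pos [ 0.5115 -0.0932  0.1962] F [4.95 4.84 0.18] M [ 1.06 -0.96  0.21] t 9.5 q [-0.46  0.29  0.68  1.92 -0.22  1.   -0.36]
[-0.0001, 0.0003, -0.004, 0.0009, 0.2144, 0.2172, 0.2142, 0.2137, 0.2174, 0.2164, 0.2157, 0.2156, 0.2151, 0.2163, 0.2162, 0.2147, 0.2168, 0.2147, 0.2148, 0.2164, 0.2149]
```

View pics/s4.png

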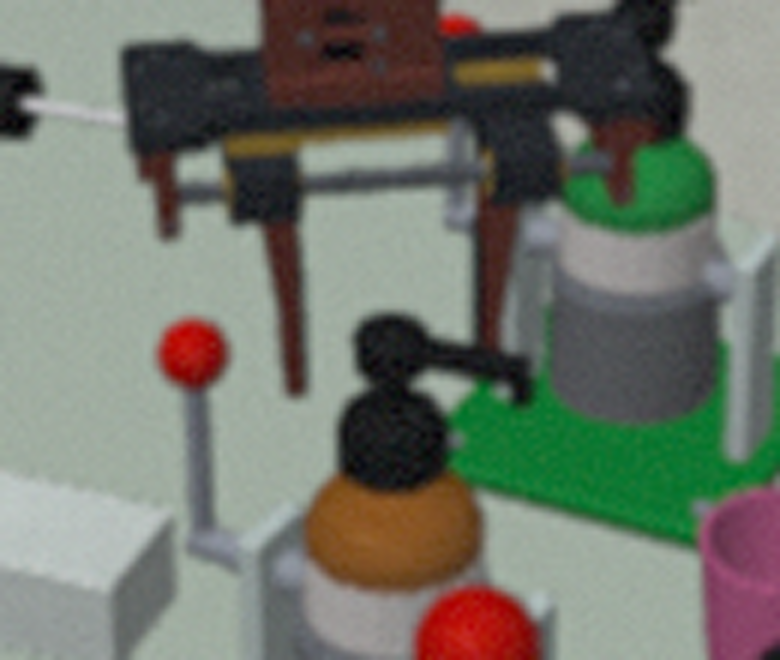

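Home: the button top is at about 0.2158 m (expected 0.216), the stop force rose to 7 N, and the red ball has not moved in the image. Back off, lift, and move to the lever.

Run:
```python
from h import *
rel([.4925,-.0078,.25],11.6)
```

```text
shift [ 0.055  -0.0681 -0.0538] turn [  0.14  -0.1  -50.27] pos [ 0.5115 -0.0932  0.1962] F [ 4.66  5.11 -0.08] M [ 1.1  -0.98  0.26] t 9.6 q [-0.46  0.29  0.68  1.92 -0.22  1.   -0.36]
```

Call:
servo_tool([
  [[0,0,0],[0,0,-6],80],
  [[0,0,0],[0,0,-12],80],
  [[0,0,-0.02],[0,0,-12],80],
  [[0,0,-0.055],[0,0,-12],80],
  [[0,0,-0.055],[0,0,-12],80],
])

```text
clock: 10.22
position: [0.5109, -0.0956, 0.2528]
tcp_rot: [0.001, 0.852, 0.524, 0.001]
ft_force: [0.0, 0.5, -0.6]
grip_width: 0.685
```

Run:
```python
from h import *
rel([.4925,-.0078,.25],11.6)
```

```text
shift [ 0.0701 -0.0561  0.0027] turn [ 2.100e-01 -1.000e-02 -3.842e+01] pos [ 0.5109 -0.0956  0.2528] F [ 0.02  0.49 -0.63] M [-0.07  0.07  0.  ] t 10.225 q [-0.46  0.22  0.66  1.84 -0.15  1.12 -0.21]
```

Call:
servo_tool([
  [[0.02,-0.016,0],[0,0,-10],139],
  [[0.04,-0.032,0],[0,0,-20],139],
  [[0.06,-0.048,0],[0,0,-30],139],
  [[0.07,-0.056,0],[0,0,-38],139],
  [[0.07,-0.056,0.003],[0,0,-38.4],139],
  [[0.07,-0.056,0.003],[0,0,-38.4],139],
])

```text
clock: 10.98
position: [0.4911, -0.0077, 0.247]
tcp_rot: [-0.0, 0.633, 0.774, -0.001]
ft_force: [-0.5, 0.1, 0.2]
grip_width: 0.453
```

Run:
```python
from h import *
rel([.4925,-.0078,.171],11.6)
shot('side','s5.png',(230,150,390,280),5)
```

```text
shift [-0.0003  0.0014  0.076 ] turn [-0.07  0.03 -0.15] pos [ 0.4911 -0.0077  0.247 ] F [-0.47  0.12  0.2 ] M [-0.06  0.05  0.01] t 10.975 q [-0.53  0.16  0.51  1.91 -0.09  1.1   0.21]
```

View pics/s5.png

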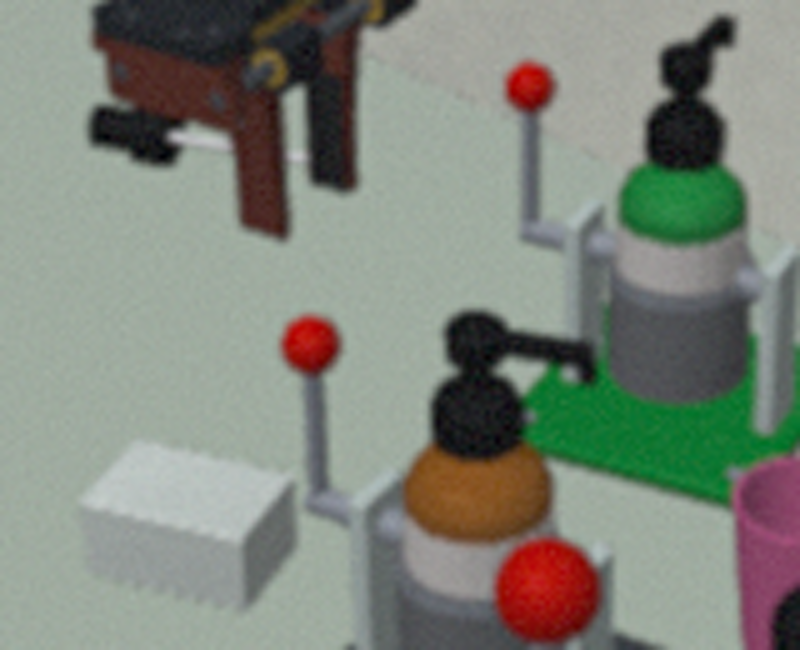

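The open fingers straddle a line above the target's red ball, with tips at crop (265,235) and (335,185) and the ball at (311,345). Spout and lever are unchanged. Descend, then push along the arc.

Call:
servo_tool([
  [[0,0.001,0.03],[0,0,0],139],
  [[0,0.001,0.055],[0,0,0],139],
  [[0,0.001,0.076],[0,0,0],139],
  [[0,0.001,0.076],[0,0,0],139],
])

```text
clock: 11.52
position: [0.4915, -0.0074, 0.1705]
tcp_rot: [-0.001, 0.633, 0.775, -0.001]
ft_force: [0.2, -0.1, 0.6]
grip_width: 0.455
```

Run:
```python
from h import *
for k in (.02,.04,.066): rel([.4925+k*.98,-.0078+k*.201,.175-.085+np.sqrt(.085**2-max(k-.006,0)**2)-.004],11.6)
```

```text
shift [-0.0006  0.0209  0.0005] turn [-0.18  0.03 -0.07] pos [ 0.4915 -0.0074  0.1705] F [ 0.19 -0.14  0.61] M [-0.08  0.04 -0.01] t 11.525 q [-0.5   0.26  0.49  2.   -0.15  0.93  0.27]
shift [-0.0005  0.0409  0.0064] turn [-0.18  0.03 -0.07] pos [ 0.4915 -0.0074  0.1705] F [ 0.19 -0.14  0.61] M [-0.08  0.04 -0.01] t 11.525 q [-0.5   0.26  0.49  2.   -0.15  0.93  0.27]
shift [-0.0005  0.067   0.024 ] turn [-0.18  0.03 -0.07] pos [ 0.4915 -0.0074  0.1705] F [ 0.19 -0.14  0.61] M [-0.08  0.04 -0.01] t 11.525 q [-0.5   0.26  0.49  2.   -0.15  0.93  0.27]
```

Call:
servo_tool([
  [[0,0.007,0],[0,0,0],139],
  [[0,0.014,0],[0,0,0],139],
  [[0,0.021,0.0005],[0,0,0],139],
  [[0,0.028,0.002],[0,0,0],139],
  [[0,0.035,0.004],[0,0,0],139],
  [[0,0.041,0.006],[0,0,0],139],
  [[0,0.047,0.01],[0,0,0],139],
  [[0,0.053,0.013],[0,0,0],139],
  [[0,0.058,0.016],[0,0,0],139],
  [[0,0.063,0.02],[0,0,0],139],
  [[0,0.067,0.023],[0,0,0],139],
  [[0,0.067,0.023],[0,0,0],139],
])

```text
clock: 13.02
position: [0.558, 0.0068, 0.1491]
tcp_rot: [-0.0, 0.632, 0.775, -0.0]
ft_force: [-3.6, -0.8, 1.8]
grip_width: 0.454
```

Run:
```python
from h import *
rel([.4925+.066*.98,-.0078+.066*.201,.146],11.6)
im,d=shot('side','s6.png',(230,150,390,280),5)
```

```text
shift [-0.0012 -0.0011  0.0031] turn [-0.05 -0.    0.06] pos [0.558  0.0068 0.1491] F [-3.56 -0.77  1.8 ] M [-0.36  0.93 -0.07] t 13.025 q [-0.46  0.4   0.47  1.87 -0.22  0.93  0.31]
```

View pics/s6.png

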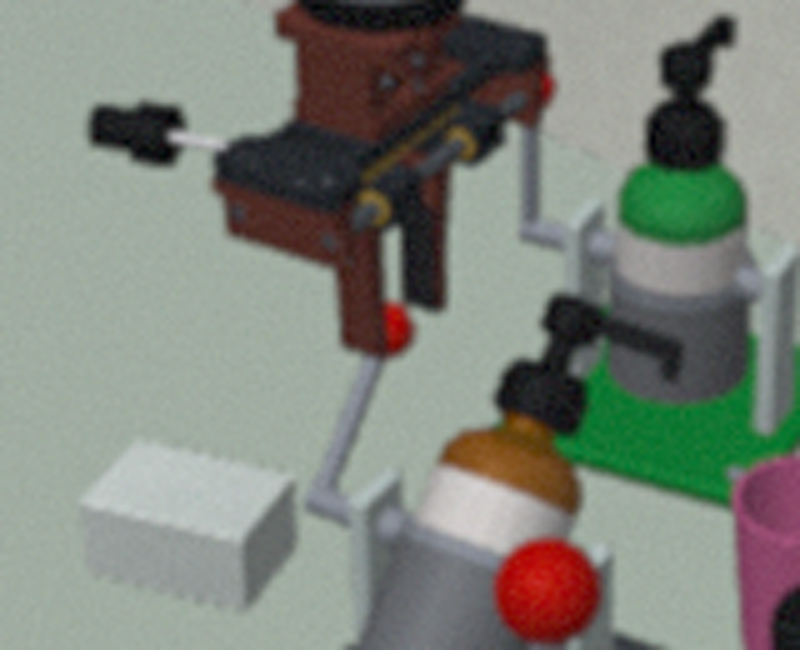

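The bottle is tipped. The ball's right edge shows at crop (412,328) behind the finger, and the pump button top centre is at about (575,308). Measure the angle.

Run:
```python
from h import *
u=np.array([.98,.201]);z=np.load('pics/last_side.npz');d=z['d'];im=z['im'].astype(int)
c=np.array([.5105,-.0943])
def p(r,t,y=0):return np.r_[c+u*r*np.sin(t)+y*np.array([-.201,.98]),.09+r*np.cos(t)]
for t in(.6,.65,.7,.75,.785,.82,.87):
  q=lambda P:np.round((px('side',P)-[230,150])*5)
  print(t,'buttop',q(p(.126,t)),'collar',q(p(.093,t)),'ball',q(p(.085,t,.088)))
for (a,b) in[(342,214),(345,212),(345,215),(348,212)]:
  P=w('side',a,b,d[b,a]);s=(P[:2]-c)@u;print(P,np.arctan2(s,P[2]-.09),np.hypot(s,P[2]-.09))
# axis fit: white label/amber depth points -> tilt
```

```text
0.6 buttop [560. 295.] collar [538. 366.] ball [371. 329.]
0.65 buttop [566. 297.] collar [542. 367.] ball [375. 330.]
0.7 buttop [572. 300.] collar [547. 369.] ball [379. 331.]
0.75 buttop [577. 303.] collar [551. 371.] ball [383. 333.]
0.785 buttop [581. 306.] collar [554. 373.] ball [386. 335.]
0.82 buttop [584. 309.] collar [556. 375.] ball [389. 337.]
0.87 buttop [589. 313.] collar [560. 378.] ball [392. 340.]
[ 0.58021814 -0.08008162  0.18113924] 0.6630608487113158 0.11564251376576527
[ 0.58750048 -0.08246916  0.1841203 ] 0.6909951124758639 0.12213705066276591
[ 0.58408654 -0.08565747  0.17911148] 0.6920327086207316 0.11573663159051185
[ 0.5913279  -0.08806485  0.18475166] 0.7040386160523306 0.1243077977172637
```

The tilt is about 0.70–0.72. I nudge it a little further for margin and hold.

Call:
servo_tool([
  [[0,0.003,0.001],[0,0,0],139],
  [[0,0.004,0.003],[0,0,0],139],
  [[0,0.004,0.003],[0,0,0],139],
  [[0,0.004,0.003],[0,0,0],139],
  [[0,0.004,0.003],[0,0,0],139],
  [[0,0.004,0.003],[0,0,0],139],
  [[0,0.004,0.003],[0,0,0],139],
  [[0,0.004,0.003],[0,0,0],139],
  [[0,0.004,0.003],[0,0,0],139],
  [[0,0.004,0.003],[0,0,0],139],
  [[0,0.004,0.003],[0,0,0],139],
])

```text
clock: 14.45
position: [0.5615, 0.0076, 0.1459]
tcp_rot: [-0.0, 0.632, 0.775, -0.0]
ft_force: [-4.3, -1.2, 2.1]
grip_width: 0.458
```

Run:
```python
from h import *
im,d=shot('side','s7.png',(230,150,390,280),5)
c=np.array([.5105,-.0943]);u=np.array([.98,.201])
hsv=cv2.cvtColor(im,cv2.COLOR_RGB2HSV);m=((hsv[...,0]<6)|(hsv[...,0]>174))&(hsv[...,1]>180)&(hsv[...,2]>120);m[:205]=0;m[230:]=0;m[:,:300]=0;m[:,320:]=0
v,a=np.nonzero(m);print('red crop range',(a.min()-230)*5,(a.max()+1-230)*5,(v.min()-150)*5,(v.max()+1-150)*5)
for (a,b) in[(345,214),(348,213),(350,213)]:
  P=w('side',a,b,d[b,a]);s=(P[:2]-c)@u;print(P,np.arctan2(s,P[2]-.09),np.hypot(s,P[2]-.09))
for t in(0,-.006,-.012,-.03,-.06,-.07,-.08): rel([.4925+t*.98+.066*.98,-.0078+(t+.066)*.201,.146],11.6) if t in(0,-.08) else 0
rel([.4925-.008*.98,-.0078-.008*.201,.171],11.6)
```

```text
red crop range 390 410 310 350
[ 0.58942876 -0.08072609  0.17721975] 0.7427385902287476 0.11840547443161521
[ 0.59411729 -0.08555568  0.179789  ] 0.7503304247885461 0.12275252002070086
[ 0.60069078 -0.08567732  0.17685893] 0.8038230784657648 0.12516433585024953
shift [-0.0012 -0.0047 -0.0001] turn [-0.04 -0.01  0.07] pos [0.5616 0.0076 0.1459] F [-4.96 -2.02  2.29] M [-0.4   1.22  0.02] t 14.5 q [-0.46  0.41  0.47  1.86 -0.22  0.93  0.32]
shift [-0.0011 -0.0848 -0.0001] turn [-0.04 -0.01  0.07] pos [0.5616 0.0076 0.1459] F [-4.96 -2.02  2.29] M [-0.4   1.22  0.02] t 14.5 q [-0.46  0.41  0.47  1.86 -0.22  0.93  0.32]
shift [-0.0011 -0.0788 -0.0251] turn [-0.04 -0.01  0.07] pos [0.5616 0.0076 0.1459] F [-4.96 -2.02  2.29] M [-0.4   1.22  0.02] t 14.5 q [-0.46  0.41  0.47  1.86 -0.22  0.93  0.32]
```

Tilt is 0.75–0.80, held for over a second. Now bring it back upright.

Call:
servo_tool([
  [[0,-0.007,0],[0,0,0],139],
  [[0,-0.014,-0.001],[0,0,0],139],
  [[0,-0.021,-0.006],[0,0,0],139],
  [[0,-0.028,-0.011],[0,0,0],139],
  [[0,-0.035,-0.014],[0,0,0],139],
  [[0,-0.042,-0.018],[0,0,0],139],
  [[0,-0.049,-0.02],[0,0,0],139],
  [[0,-0.056,-0.022],[0,0,0],139],
  [[0,-0.063,-0.024],[0,0,0],139],
  [[0,-0.069,-0.025],[0,0,0],139],
  [[0,-0.074,-0.025],[0,0,0],139],
  [[0,-0.074,-0.025],[0,0,0],139],
])

```text
clock: 16.0
position: [0.5019, -0.0049, 0.1786]
tcp_rot: [0.009, 0.631, 0.776, 0.011]
ft_force: [14.5, 6.0, 32.7]
grip_width: 0.459
```

Call:
servo_tool([
  [[0,-0.002,0],[0,0,0],139],
  [[0,-0.004,0],[0,0,0],139],
  [[0,-0.004,0],[0,0,0],139],
  [[0,-0.004,0],[0,0,0],139],
])

```text
clock: 16.5
position: [0.4992, -0.0055, 0.1792]
tcp_rot: [0.01, 0.631, 0.776, 0.012]
ft_force: [15.5, 5.6, 35.2]
grip_width: 0.455
```

Call:
servo_tool([
  [[0,-0.002,0],[0,0,0],139],
  [[0,-0.003,0],[0,0,0],139],
  [[0,-0.003,0],[0,0,0],139],
])

```text
clock: 16.88
position: [0.4968, -0.006, 0.1797]
tcp_rot: [0.011, 0.631, 0.776, 0.012]
ft_force: [15.5, 6.0, 40.2]
grip_width: 0.457
```

The vertical force is unexpectedly high (about 40 N), so I stop and look.

Run:
```python
from h import *
rel([.4925,-.0078,.171],11.6)
im,d=shot('side','s8.png',(230,150,390,280),5)
```

```text
shift [-0.0008 -0.0049  0.0086] turn [1.85 0.06 0.17] pos [ 0.4968 -0.006   0.1797] F [15.46  5.98 40.25] M [ 1.51 -4.59  0.07] t 16.875 q [-0.5   0.23  0.5   2.   -0.14  0.91  0.27]
```

View pics/s8.png

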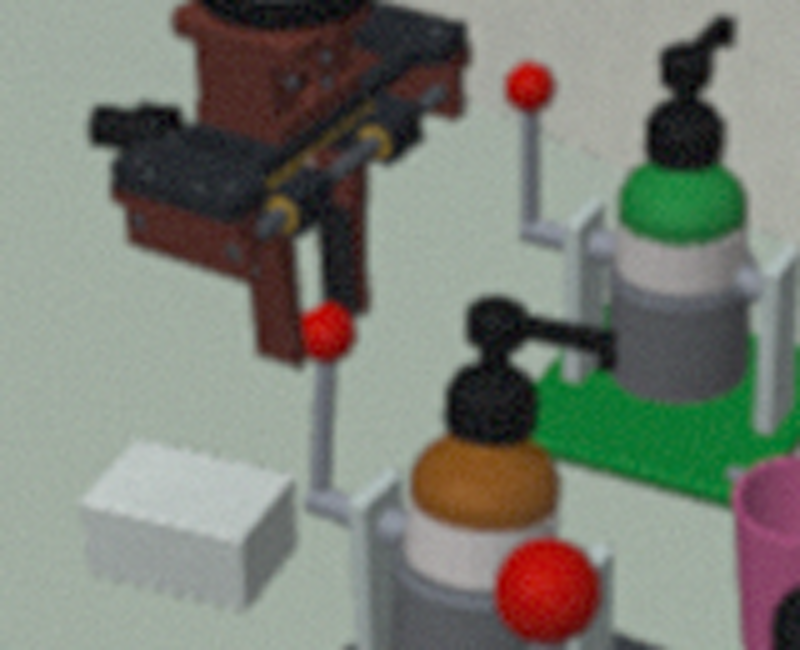

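The far finger has ridden up onto the ball, which stands at about 0.2 rad. Lift, shift forward, and lower deeper behind it.

Call:
servo_tool([
  [[0,0.01,-0.015],[0,0,0],139],
  [[0,0.015,-0.04],[0,0,0],139],
  [[0,0.03,-0.04],[0,0,0],139],
  [[0,0.03,-0.04],[0,0,0],139],
  [[0,0.03,-0.04],[0,0,0],139],
])

```text
clock: 17.55
position: [0.5113, -0.0026, 0.2096]
tcp_rot: [-0.001, 0.632, 0.775, -0.001]
ft_force: [0.2, 0.4, -0.3]
grip_width: 0.455
```

Run:
```python
from h import *
im,d=optics.grab_frame('side')
hsv=cv2.cvtColor(im,cv2.COLOR_RGB2HSV);m=((hsv[...,0]<6)|(hsv[...,0]>174))&(hsv[...,1]>180)&(hsv[...,2]>90);m[:205]=0;m[230:]=0;m[:,:280]=0;m[:,315:]=0
v,a=np.nonzero(m);print('ball crop',((a.min()+a.max()+1)/2-230)*5,((v.min()+v.max()+1)/2-150)*5,len(v))
u=np.array([.98,.201]);
for t in(0,.1,.2,.3):print(t,np.round((px('side',np.r_[np.array([.4925,-.0078])+u*.085*np.sin(t),.09+.085*np.cos(t)])-[230,150])*5))
for k in(.02,-.008):rel(np.r_[np.array([.4925,-.0078])+u*k,.160],11.6)
```

```text
ball crop 325.0 335.0 77
0 [307. 349.]
0.1 [318. 341.]
0.2 [329. 335.]
0.3 [340. 331.]
shift [-0.0012  0.0007  0.0497] turn [-0.1   0.01  0.07] pos [ 0.5113 -0.0027  0.2097] F [-0.4  -0.65  0.15] M [-0.05  0.02  0.02] t 17.6 q [-0.51  0.24  0.5   1.91 -0.13  1.03  0.26]
shift [-0.0012 -0.0273  0.0497] turn [-0.1   0.01  0.07] pos [ 0.5113 -0.0027  0.2097] F [-0.4  -0.65  0.15] M [-0.05  0.02  0.02] t 17.6 q [-0.51  0.24  0.5   1.91 -0.13  1.03  0.26]
```

Call:
servo_tool([
  [[0,-0.003,0],[0,0,0],136],
  [[0,-0.003,0.025],[0,0,0],136],
  [[0,-0.003,0.05],[0,0,0],136],
  [[0,-0.003,0.05],[0,0,0],136],
  [[0,-0.003,0.05],[0,0,0],136],
])

```text
clock: 18.23
position: [0.5093, -0.0033, 0.1613]
tcp_rot: [0.0, 0.632, 0.775, 0.0]
ft_force: [0.4, 0.8, -0.1]
grip_width: 0.467
```

Call:
servo_tool([
  [[0,-0.005,0],[0,0,0],136],
  [[0,-0.01,0],[0,0,0],136],
  [[0,-0.015,0],[0,0,0],136],
  [[0,-0.019,0],[0,0,0],136],
  [[0,-0.019,0],[0,0,0],136],
])

```text
clock: 18.85
position: [0.4935, -0.0064, 0.1626]
tcp_rot: [0.003, 0.631, 0.776, 0.003]
ft_force: [6.3, 1.2, 5.0]
grip_width: 0.466
```

Call:
servo_tool([
  [[0,-0.002,0],[0,0,0],136],
  [[0,-0.005,0],[0,0,0],136],
  [[0,-0.005,0],[0,0,0],136],
])

```text
clock: 19.23
position: [0.4896, -0.0073, 0.1631]
tcp_rot: [0.003, 0.631, 0.776, 0.004]
ft_force: [6.6, 2.3, 7.3]
grip_width: 0.466
```

Call:
servo_tool([
  [[0,-0.002,0],[0,0,0],136],
  [[0,-0.004,0],[0,0,0],136],
  [[0,-0.004,0],[0,0,0],136],
])

```text
clock: 19.6
position: [0.4872, -0.0078, 0.1633]
tcp_rot: [0.004, 0.631, 0.776, 0.005]
ft_force: [13.4, 3.1, 1.7]
grip_width: 0.467
```

Call:
servo_tool([
  [[0,-0.002,0],[0,0,0],136],
  [[0,-0.004,0],[0,0,0],136],
  [[0,-0.004,0],[0,0,0],136],
])

```text
clock: 19.98
position: [0.4869, -0.0079, 0.1634]
tcp_rot: [0.007, 0.631, 0.776, 0.007]
ft_force: [26.6, 5.2, -12.0]
grip_width: 0.468
```

```bash
cat > b.py <<'E'
from h import *
im,d=shot('side','s9.png',(230,150,390,280),5)
hsv=cv2.cvtColor(im,cv2.COLOR_RGB2HSV);m=((hsv[...,0]<6)|(hsv[...,0]>174))&(hsv[...,1]>180)&(hsv[...,2]>90);m[:205]=0;m[230:]=0;m[:,:280]=0;m[:,315:]=0
v,a=np.nonzero(m);print('ball crop',((a.min()+a.max()+1)/2-230)*5,((v.min()+v.max()+1)/2-150)*5,len(v),'mean',a.mean(),v.mean())
print('button z',np.median([w('side',u,v,d[v,u])[2] for v in range(214,218) for u in(322,324,326)]))
print(ctrl.read_state()['ft_force'])
E
python3 b.py
```

```text
ball crop 312.5 342.5 89 mean 291.9438202247191 217.96629213483146
button z 0.21588679817802586
[ 27.42293233   4.38249216 -12.33564968]
```

It is at the hard stop: the TCP has stopped moving while the force rises to 27 N. Release to centre and lift clear.

Call:
servo_tool([
  [[0,0.007,0],[0,0,0],136],
  [[0,0.013,0],[0,0,0],136],
  [[0,0.013,0],[0,0,0],136],
])

```text
clock: 20.4
position: [0.49, -0.0071, 0.1604]
tcp_rot: [-0.0, 0.632, 0.775, -0.0]
ft_force: [-1.1, 0.0, 0.1]
grip_width: 0.467
```

Call:
servo_tool([
  [[0,0,-0.02],[0,0,0],136],
  [[0,0,-0.05],[0,0,0],136],
  [[0,0,-0.1],[0,0,0],136],
  [[0,0,-0.14],[0,0,0],136],
  [[0,0,-0.14],[0,0,0],136],
  [[0,0,-0.14],[0,0,0],136],
  [[0,0,-0.14],[0,0,0],136],
])

```text
clock: 21.28
position: [0.4896, -0.007, 0.2993]
tcp_rot: [-0.001, 0.632, 0.775, -0.001]
ft_force: [-0.4, 0.3, 0.3]
grip_width: 0.463
```

```bash
python3 b.py
python3 - <<'E'
from h import *
c=np.array([.5105,-.0943]);z=np.load('pics/last_side.npz')['d']
z1=cv2.imread('pics/s1.png');i9=np.load('pics/last_side.npz')['im'][:,:,::-1]
p=z1[205:232,280:306].astype(np.float32);r=cv2.matchTemplate(i9[200:240,275:312].astype(np.float32),p,cv2.TM_SQDIFF);print('ball shift vs start',np.array(cv2.minMaxLoc(r)[2])-5)
E
```

```text
ball crop 310.0 345.0 77 mean 291.5584415584416 218.42857142857142
button z 0.21598834925052413
[ 0.01719378 -0.33069025 -0.41882019]
ball shift vs start [0 0]
```

View pics/s9.png

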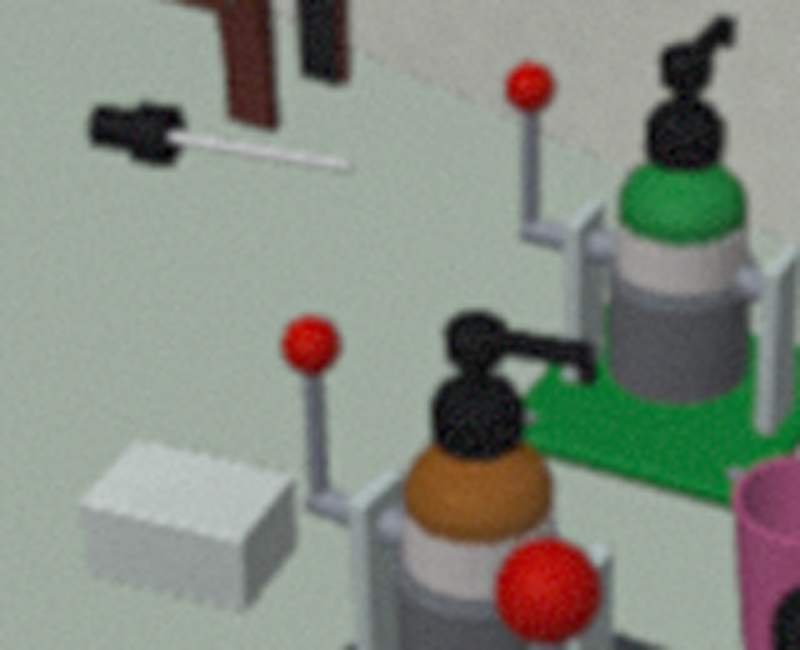

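The picture shows the ball back at crop (310,345), the same as before tipping. The spout is unchanged, the arm is clear, and the carton and cup are in place.

```bash
python3 -c "
from rig import ctrl
print(ctrl.sign_off())"
```

```text
the job is handed in; nothing more can be done
None
```

I handed the job in at about 21 s of the 72 s allowed. By my last checks every step was met, but no verdict was reported.

| Step | What I did | Check |
|---|---|---|
| Click | Pushed the spout anticlockwise | Button top dropped to about 0.222 m; 0.2295 m expected when loose |
| Screwed home | Turned clockwise until the stop, about 7 N | Button top about 0.216 m, matching home height |
| Tipped | Pushed the ball, nudged once, then held for over 1 s | Tilt read 0.70–0.72, then 0.74–0.80 rad after the nudge |
| Upright again | Pushed the ball back to the hard stop | Ball matches its start picture to the pixel; button still about 0.216 m |

- **Problem on the way back:** on the first return a finger rode up onto the ball and left the bottle at about 0.2 rad. The wrist force reached about 43 N, under its 120 N limit. I lifted, lowered the fingers deeper behind the ball, and pushed it home.
- **Bystanders:** the carton and the cup (partly in frame) look unmoved in the last picture. I did not check the white bottle again, but the arm never went near it.

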